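# Sweep the pipe caps into the collecting frame

### The job

Take the straightedge from its rubber mat by its upright grip and, keeping the gripper off the brass pipe caps, gather all four caps against one long side of it out in front of the collecting frame, then push them together through the open mouth until they stand in one row up against the frame's back wall. Then set the straightedge, not dropping it, back on its mat, standing lengthwise along the middle of it. Leave everything else on the bench where it is.

Things in the scene. Friction and masses are not known exactly. Their poses are not given: they have to be found in the camera images.
- straightedge_grip (a point): Grip of the loose straightedge: an upright grey rib (110 mm long in x, 14 mm thick in y, from 25 to 75 mm above the underside) along the middle of an aluminium bar 200 mm long (x), 36 mm wide (y), 25 mm high, 0.25 to 0.4 kg. Both long sides are flat pushing faces, 18 mm from this point in y. Point: middle of the rib, 60 mm above the underside; z up. Starts standing on the mat, roughly along it.
- mat: Black rubber mat fixed on the bench to the robot's right, 260 mm (x) by 120 mm (y), 3 mm thick; origin at the centre of its underside, on the bench; x along its length. The straightedge's place.
- frame: Fixed three-sided dark steel frame on the bench, robot's left; walls 30 mm high, 8 mm thick, no floor or lip to climb. Origin on the bench in the middle of its open mouth, which faces roughly to the robot's right; x points inwards to the back wall (inner face at x = 90 mm); side walls' inner faces at y = +120 and -120 mm, from x = 0 to 90 mm.
- cap1: Loose brass pipe end cap, one of four alike, standing in front of the frame's mouth: round skirt 32 mm in diameter and 14 mm high with a hexagon 8 mm high on top, 22 mm high in all, 40 to 85 g. Origin at the centre of its underside; z up.
- cap2: Loose brass pipe end cap, one of four alike, standing in front of the frame's mouth: round skirt 32 mm in diameter and 14 mm high with a hexagon 8 mm high on top, 22 mm high in all, 40 to 85 g. Origin at the centre of its underside; z up.
- cap3: Loose brass pipe end cap, one of four alike, standing in front of the frame's mouth: round skirt 32 mm in diameter and 14 mm high with a hexagon 8 mm high on top, 22 mm high in all, 40 to 85 g. Origin at the centre of its underside; z up.
- cap4: Loose brass pipe end cap, one of four alike, standing in front of the frame's mouth: round skirt 32 mm in diameter and 14 mm high with a hexagon 8 mm high on top, 22 mm high in all, 40 to 85 g. Origin at the centre of its underside; z up.
- straightedge: The straightedge as a whole; origin at the centre of its underside, axes as at its grip.
- tee: Loose brass pipe tee lying beside the caps on the side away from the robot, 65 x 55 mm, 32 mm high. Bystander; origin under its middle.
- elbow: Loose steel pipe elbow standing beside the caps on the robot's side, 61 mm high, 40 mm foot. Bystander; origin under its middle.
- bottle: Clear bottle with a green cap, 66 mm across, 190 mm high, standing left of the frame. Bystander; origin under its middle.
- wrench: Wrench lying at the right. Bystander; origin under its middle.
- screwdriver: Screwdriver lying at the right. Bystander; origin under its middle.
- torch: Blue cylindrical hand lamp lying at the left, 140 mm long, 52 mm across. Bystander; origin under its middle.
There are look-alikes about, which are no part of the job. What is shaped like the straightedge but red is not meant.

How it is judged (in metres and radians):
On the way, in this order (a step that is already met when the one before it is completed fails the run):
1. all four caps gathered against one long side of the straightedge (within about 16 mm of it and within its length) while all are still in front of the frame's mouth (((y of cap1 in the frame of straightedge_grip between 0.024 and 0.052 m and y of cap2 in the frame of straightedge_grip between 0.024 and 0.052 m and y of cap3 in the frame of straightedge_grip between 0.024 and 0.052 m and y of cap4 in the frame of straightedge_grip between 0.024 and 0.052 m) or (y of cap1 in the frame of straightedge_grip between -0.052 and -0.024 m and y of cap2 in the frame of straightedge_grip between -0.052 and -0.024 m and y of cap3 in the frame of straightedge_grip between -0.052 and -0.024 m and y of cap4 in the frame of straightedge_grip between -0.052 and -0.024 m)) and height (world z) of straightedge_grip below 0.08 m and x of cap1 in the frame of straightedge_grip between -0.108 and 0.108 m and x of cap2 in the frame of straightedge_grip between -0.108 and 0.108 m and x of cap3 in the frame of straightedge_grip between -0.108 and 0.108 m and x of cap4 in the frame of straightedge_grip between -0.108 and 0.108 m and x of each of cap1, cap2, cap3, cap4 in the frame of frame below 0 m), for 0.1 s.
2. all four caps in the frame in one row, each within 10 mm of the back wall and upright (x of each of cap1, cap2, cap3, cap4 in the frame of frame above 0.064 m and angle between each of cap1, cap2, cap3, cap4's own z axis and vertical below 0.2 rad and y of cap1 in the frame of frame between -0.12 and 0.12 m and y of cap2 in the frame of frame between -0.12 and 0.12 m and y of cap3 in the frame of frame between -0.12 and 0.12 m and y of cap4 in the frame of frame between -0.12 and 0.12 m), for 0.2 s.
At the end, for the whole second after the job is handed in: All four caps stand upright, at rest, inside the frame, each at most 10 mm off its back wall; the straightedge stands at rest on its mat, its middle within 30 mm of the mat's middle lengthwise and crosswise, within 0.25 rad of its length (all of step 2 and x of straightedge_grip in the frame of mat between -0.03 and 0.03 m and y of straightedge_grip in the frame of mat between -0.03 and 0.03 m and angle between the x axis of straightedge_grip and the x axis of mat, either way round below 0.25 rad and angle between straightedge_grip's own z axis and vertical below 0.1 rad and height (world z) of straightedge_grip between 0.058 and 0.068 m and linear speed of each of straightedge, cap1, cap2, cap3, cap4 below 0.02 m/s); the robot touches nothing.
It fails at once if the gripper touches a cap (contact force between any of the fingers, the arm and cap1 above 0.5 N or contact force between any of the fingers, the arm and cap2 above 0.5 N or contact force between any of the fingers, the arm and cap3 above 0.5 N or contact force between any of the fingers, the arm and cap4 above 0.5 N).
It fails at once if the straightedge is let go in the air (height (world z) of straightedge_grip above 0.09 m and contact force between the fingers and straightedge below 0.2 N).
It fails at once if another thing on the bench is shifted by more than 20 mm (distance of any of tee, elbow, bottle, wrench, screwdriver, torch from where it was at the start of the episode above 0.02 m).
It also fails if it takes over 54 s, if anything falls off the work surface, if the arm or the gripper's body presses on something with over 40 N, if the wrist force passes 120 N, or if a joint passes its speed limit or range.

### The arm

A 6-joint arm with a two-finger parallel gripper is mounted at the origin on the work surface. World frame = base frame: x ahead of the robot, y to its left, z up, the work surface at z = 0. Lengths are in m, angles in degrees, forces in N, time in s.
With the tool pointing down it reaches from about 0.275 to 0.75 m from the base axis. Payload 10.2 kg.
Tool frame: the origin (TCP) lies at the very end of the fingers, on their centre line; the grasp point (between the pads) lies 19 mm behind it (bot.grip_depth is the z of the grasp point in the tool frame, in m); z points along the fingers, y is the direction in which the jaws open and shut (so a half turn about z gives the same grasp; the last joint's range is limited). The gripper opens to 88 mm and grips with 3 to 60 N. Pads are 18 mm wide; open, the fingers measure 123 mm over their backs; the gripper's body (75 mm by 187 mm) begins 45 mm behind the grasp point.
Start: joints at [50.856, 17.928, 85.812, -0, 76.261, -12.8], TCP at [0.233, 0.47, 0.239] pointing down, gripper open.
Joint ranges: [-168.41, 168.41], [-55.51, 124.54], [10.69, 146.95], [-70.63, 250.63], [1, 178], [-165.06, 165.06]. Speed limits (degrees/s): [136.94, 136.94, 172.46, 180, 180, 180].

### API

Orientations are given as a 3x3 rotation matrix whose columns are the frame's x, y, z axes.
In Python, from bench import status, snapshot, get_calibration, ticket, bot gives the robot as it stands.
- The arm moves only by the tool servo_tool, never from a script. Its argument "deltas" is a list of rows, each an object with "claw": the opening in per cent of the stroke, from 0 (shut) to 100 (fully open); "xyz": the shift along the tool's x, y, z in m, a list of three; "twist": the turn about the tool's z in rad. In form: [{"claw": claw, "xyz": [tx, ty, tz], "twist": twist}, ...]. A call has 1 to 20 rows; each row shifts and turns the commanded pose from where the row before left it, along the tool's axes as they then stand; what a row does not reach is not made up. A row lasts 1/10 s, in which the tool goes at most 50 mm and 8.59 degrees, less where a joint would pass 70% of its speed; a pose out of reach is approached as far as the arm can. A call is refused whole if a number of a shift passes 0.05 or a number of a turn 0.15, either way. A call with a gripper value outside its range is refused whole. The fingers move at their own pace and stop on an object; "newtons" is the grip in N (left out, the last holds). Time passes only in rows, so rows that do not move let the fingers close. It gives the time, the measured TCP pose, the force and the opening at its end, in the units of the state.
- status.sense(): the state, without advancing time (a new reading comes with each control period).
- snapshot(name): name is "scene" or "top"; returns the picture (384x512x3 uint8, blue, green, red); there is no depth.
- get_calibration(name): a dict with "fx", "fy", "cx", "cy" (pixels), "R" (3x3) and "t" (3): a world point X has camera coordinates R X + t. Camera axes: x right, y down, z forward; pixel columns grow to the right and rows downward; lengths in m; the calibration is good to about 2 mm. A picture is of the moment at which its call begins. get_calibration takes no time and is no camera call.
- ticket.sign_off(): hands the job in, once; it reports no verdict.
The state is a dict: "t": time; "q": joint angles; "qd": joint speeds; "joint_torque": joint torques, N m; "eef_pos": TCP position; "tcp_rot": TCP orientation; "contact_force": force on the tool from outside, world axes, zero at the start; "wrist_torque": the same for the moment, N m; "finger_gap": opening from 0.0 (shut) to 1.0 (fully open).
Only numpy, scipy, OpenCV 4.12 (cv2) and the standard library are available. Lean on these libraries where they do the work, as an engineer would, in place of code of your own. Each camera call takes 0.05 s, during which the arm holds its last target.

## Working session

There is one attempt and no reset: what is moved stays moved. The work goes in short steps, Python scripts to look and compute and a tool call to move; the robot and the scene stay as the last step left them, time stands still between calls to the robot, and variables do not carry over. Pictures are saved under pics/ and viewed, and the job is handed in when it is done.

Besides the shell and the picture viewer there is one more tool, called after "Request:" as a command line: name --argument value ..., lists and objects as JSON in quotes. servo_tool: Moves the arm, as the interface text tells. Its arguments: {"type":"object","properties":{"deltas":{"type":"array"},"newtons":{"type":"number"}},"required":["deltas"]}

```bash
mkdir -p pics; ls
cat > h.py <<'E'
import numpy as np, cv2
from bench import status, snapshot, get_calibration, ticket, bot
def ray(name,u,v,z):
    c=get_calibration(name);R=np.array(c["R"]);t=np.array(c["t"])
    d=R.T@np.array([(u-c["cx"])/c["fx"],(v-c["cy"])/c["fy"],1]);o=-R.T@t
    return o+d*(z-o[2])/d[2]
def proj(name,X):
    c=get_calibration(name);p=np.array(c["R"])@np.array(X)+np.array(c["t"])
    return c["fx"]*p[0]/p[2]+c["cx"],c["fy"]*p[1]/p[2]+c["cy"]
E
python3 - <<'E'
from h import *
for n in ("scene","top"):
    im=snapshot(n);cv2.imwrite(f"pics/{n}0.png",im)
    cv2.imwrite(f"pics/{n}0b.png",cv2.resize(im,(800,600),interpolation=cv2.INTER_CUBIC))
    c=get_calibration(n);R=np.array(c["R"]);print(n,c,-R.T@np.array(c["t"]))
s=status.sense();print(s)
E
```

```text
pics
scene {'fx': 483.6018762852596, 'fy': 483.6018762852596, 'cx': 254.57235455605965, 'cy': 191.21305641655394, 'R': array([[ 0.52188387,  0.85290572, -0.01375022],
       [ 0.66911835, -0.41931789, -0.61355777],
       [-0.52907264,  0.31100538, -0.78953011]]), 't': array([-0.24952455, -0.30972625,  1.73825517])} [ 1.25712961 -0.45765955  1.17893884]
top {'fx': 492.16821581545514, 'fy': 492.16821581545514, 'cx': 259.77317094557645, 'cy': 199.6884834709623, 'R': array([[ 0.01995028, -0.99976537, -0.00843783],
       [-0.98302931, -0.01807558, -0.18255585],
       [ 0.1823605 ,  0.01193667, -0.98315928]]), 't': array([-1.07278648e-03,  4.96970786e-01,  1.63858682e+00])} [ 0.18974474 -0.01164878  1.7017077 ]
{'t': 0.1, 'q': array([ 5.08569910e+01,  1.79550939e+01,  8.58478384e+01,  2.32381993e-03,
        7.62615404e+01, -1.28002915e+01]), 'qd': array([ 0.09461915, -0.07490839, -0.06942711, -0.06592832,  0.03988154,
        0.00753338]), 'joint_torque': array([ 3.33803706e-03, -4.02807999e+01, -2.52642488e+01,  6.95273560e-02,
        3.42080835e-02, -5.75934700e-05]), 'eef_pos': array([0.23283193, 0.47031133, 0.23824047]), 'tcp_rot': array([[-8.96151454e-01,  4.43747702e-01, -7.40885678e-04],
       [ 4.43748227e-01,  8.96151099e-01, -8.47850932e-04],
       [ 2.87713612e-04, -1.08856955e-03, -9.99999366e-01]]), 'contact_force': array([-0.42836492, -0.51263439,  0.01161377]), 'wrist_torque': array([ 0.00565012,  0.01459223, -0.03967299]), 'finger_gap': 1.0013634555691946}
```

View pics/scene0b.png

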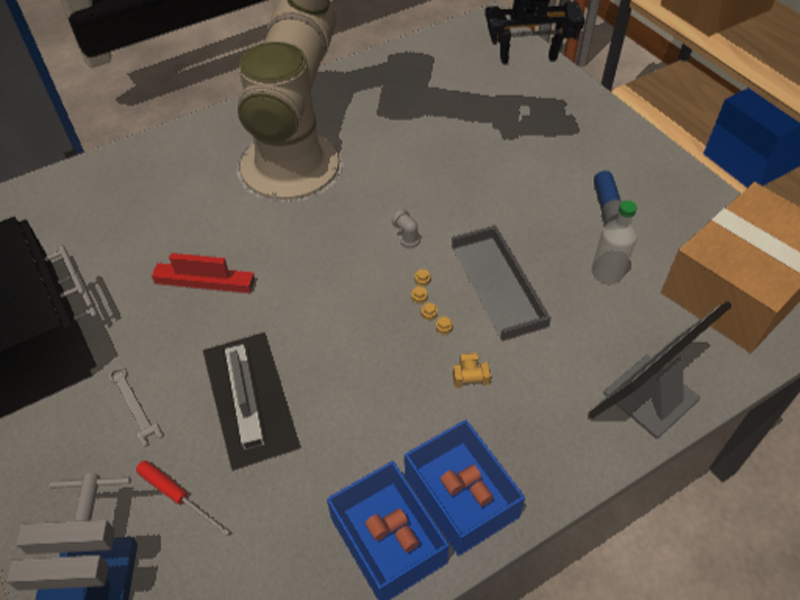

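View pics/top0b.png

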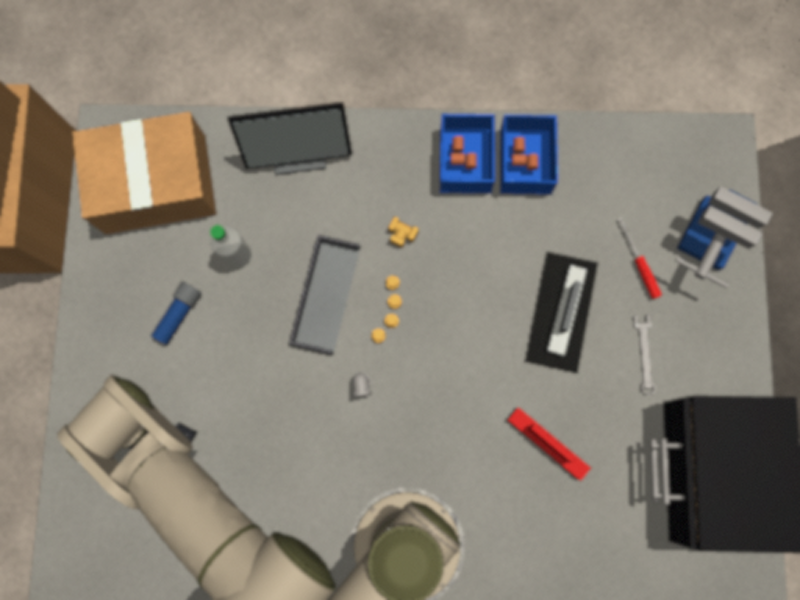

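The scenes show two straightedge-shaped things. One is the aluminium bar with a grey rib on the black mat, at top (565,310) and scene (242,395) in the 800-wide view. The other is red, at top (548,443). The aluminium one on the mat fits the description, so I'll confirm it in a crop and measure it.

Run:
```python
from h import *
im=cv2.imread("pics/top0.png");sc=cv2.imread("pics/scene0.png")
a=cv2.resize(im[150:250,320:420],(500,500),interpolation=cv2.INTER_NEAREST)
b=cv2.resize(im[140:250,170:290],None,fx=5,fy=5,interpolation=cv2.INTER_NEAREST)[:500,:]
b=cv2.resize(im[130:270,170:290],None,fx=3.4,fy=3.4,interpolation=cv2.INTER_NEAREST)
cv2.imwrite("pics/crop1.png",a);cv2.imwrite("pics/crop2.png",b)
cv2.imwrite("pics/crop3.png",cv2.resize(sc[205:305,125:200],None,fx=5.9,fy=5.9,interpolation=cv2.INTER_NEAREST))
for n,I in (("top",im),("scene",sc)):
    hsv=cv2.cvtColor(I,cv2.COLOR_BGR2HSV)
    m=cv2.inRange(hsv,(12,120,120),(35,255,255))
    k,l,st,ce=cv2.connectedComponentsWithStats(m)
    for i in range(1,k):
        if 30<st[i,4]<600: print(n,"yellow",st[i],ce[i].round(1),ray(n,*ce[i],0.014).round(4))
    print(n)
# mat, bar
hsv=cv2.cvtColor(im,cv2.COLOR_BGR2HSV)
roi=np.zeros(im.shape[:2],np.uint8);roi[155:245,330:390]=255
dark=cv2.inRange(hsv[:,:,2],0,60)&roi
br=cv2.inRange(hsv[:,:,2],165,255)&roi
for nm,m,z in (("mat",dark,.003),("bar",br,.028)):
    k,l,st,ce=cv2.connectedComponentsWithStats(m);i=1+st[1:,4].argmax()
    p=cv2.findNonZero((l==i).astype(np.uint8));r=cv2.minAreaRect(p);bx=cv2.boxPoints(r)
    w=np.array([ray("top",*q,z) for q in bx]);print(nm,r,st[i,4]);print(w.round(4),w.mean(0).round(4),np.linalg.norm(np.diff(w,axis=0),axis=1).round(3),np.degrees(np.arctan2(*(w[1]-w[0])[1::-1])),np.degrees(np.arctan2(*(w[2]-w[1])[1::-1])))
```

```text
top yellow [249 139  18  19 194] [256.6 148.3] [0.6884 0.0237 0.014 ]
top yellow [247 177   8   8  53] [250.7 180.4] [0.5711 0.0422 0.014 ]
top yellow [248 189   9   8  54] [252.1 192.6] [0.5275 0.0362 0.014 ]
top yellow [246 201   9   8  56] [250.1 204.8] [0.4841 0.0421 0.014 ]
top yellow [238 211   8   8  55] [241.7 214.4] [0.4496 0.0706 0.014 ]
top
scene yellow [263 172  12  22 145] [268.6 182.5] [0.4704 0.0559 0.014 ]
scene yellow [270 194  10  10  75] [274.3 198.1] [0.5305 0.0378 0.014 ]
scene yellow [279 203  10  10  79] [283.6 207.3] [0.5738 0.0426 0.014 ]
scene yellow [290 226  24  19 300] [301.2 235.9] [0.684  0.0297 0.014 ]
scene
mat ((358.91357421875, 199.57876586914062), (32.417171478271484, 70.86870574951172), 10.784297943115234) 1469
[[ 0.3981 -0.2586  0.003 ]
 [ 0.6479 -0.3077  0.003 ]
 [ 0.6277 -0.4202  0.003 ]
 [ 0.3792 -0.3682  0.003 ]] [ 0.5132 -0.3387  0.003 ] [0.255 0.114 0.254] -11.137919033722113 -100.18872615008262
bar ((357.41180419921875, 217.35296630859375), (10.186494827270508, 15.522278785705566), 14.03624439239502) 125
[[ 0.4225 -0.3038  0.028 ]
 [ 0.475  -0.3174  0.028 ]
 [ 0.467  -0.3512  0.028 ]
 [ 0.4146 -0.3374  0.028 ]] [ 0.4448 -0.3274  0.028 ] [0.054 0.035 0.054] -14.571634825814517 -103.29765269034738
```

View pics/crop1.png

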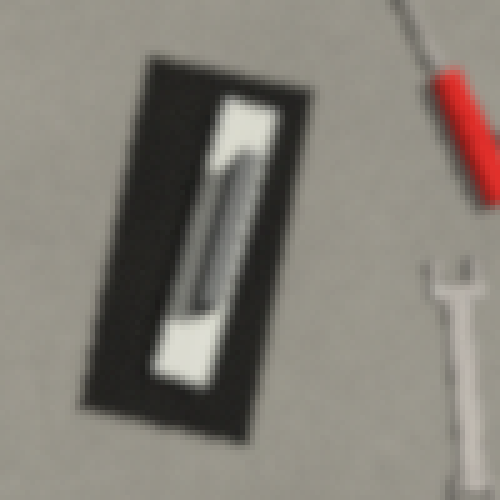

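View pics/crop2.png

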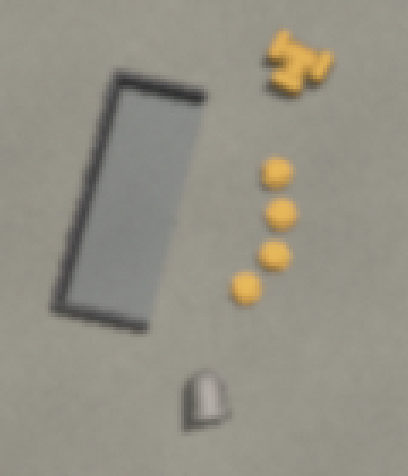

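View pics/crop3.png

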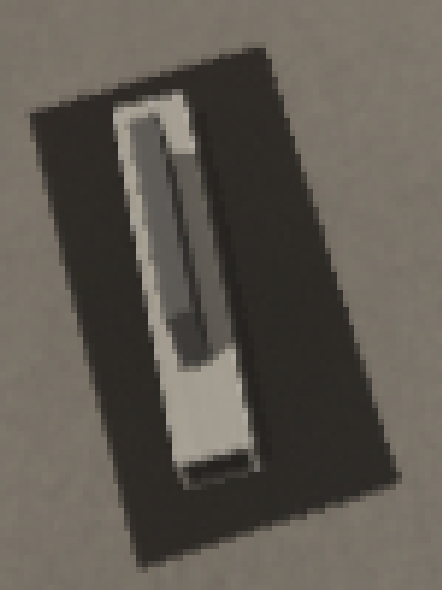

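The crop confirms it: the grey-ribbed aluminium bar lies on the black mat, off-centre to the robot's right and slightly skewed. The frame is on the left, with its mouth facing right. Next I'll compute corners from the crops.

```bash
python3 - <<'E'
from h import *
def box(nm,n,pts,z):
    w=np.array([ray(n,*q,z) for q in pts]);c=w.mean(0)
    e=np.diff(np.vstack([w,w[:1]]),axis=0)
    print(nm,w[:,:2].round(4).tolist(),"c",c.round(4),"len",np.linalg.norm(e,axis=1).round(3),"ang",np.degrees(np.arctan2(e[:,1],e[:,0])).round(1))
c1=lambda P:[(x/5-.5+320,y/5-.5+150) for x,y in P]
c2=lambda P:[(x/3.4-.5+170,y/3.4-.5+130) for x,y in P]
c3=lambda P:[(x/5.9-.5+125,y/5.9-.5+205) for x,y in P]
box("bar top","top",c1([(222,97),(282,108),(210,388),(152,372)]),.028)
box("rib top","top",c1([(245,152),(268,155),(232,315),(212,312)]),.078)
box("mat top","top",c1([(150,58),(312,92),(246,440),(82,408)]),.003)
box("mat scene","scene",c3([(32,112),(266,48),(398,482),(140,566)]),.003)
box("bar scene","scene",c3([(113,102),(185,93),(255,458),(178,468)]),.028)
box("rib scene","scene",c3([(130,118),(152,118),(205,312),(170,318)]),.078)
box("frame top","top",c2([(118,71),(208,93),(147,322),(52,307)]),.03)
# frame scene at 1.5625 scale
box("frame scene","scene",[(452/1.5625,238/1.5625),(495/1.5625,227/1.5625),(549/1.5625,321/1.5625),(503/1.5625,334/1.5625)],.03)
E
python3 - <<'E'
import cv2
sc=cv2.imread("pics/scene0.png")
cv2.imwrite("pics/crop4.png",cv2.resize(sc[125:255,235:365],None,fx=4.5,fy=4.5,interpolation=cv2.INTER_NEAREST))
E
```

```text
bar top [[0.6162, -0.3528], [0.6091, -0.3945], [0.4113, -0.3408], [0.4216, -0.3014]] c [ 0.5146 -0.3474  0.028 ] len [0.042 0.205 0.041 0.201] ang [-99.8 164.8  75.4 -14.8]
rib top [[0.5656, -0.3574], [0.5638, -0.3729], [0.454, -0.3465], [0.4558, -0.3332]] c [ 0.5098 -0.3525  0.078 ] len [0.016 0.113 0.013 0.112] ang [-96.6 166.5  82.4 -12.4]
mat top [[0.6503, -0.3073], [0.6274, -0.4217], [0.3789, -0.3699], [0.399, -0.257]] c [ 0.5139 -0.339   0.003 ] len [0.117 0.254 0.115 0.256] ang [-101.3  168.2   79.9  -11.3]
mat scene [[0.377, -0.3678], [0.4034, -0.2518], [0.6548, -0.3046], [0.6308, -0.4211]] c [ 0.5165 -0.3363  0.003 ] len [0.119 0.257 0.119 0.259] ang [  77.1  -11.9 -101.6  168.1]
bar scene [[0.4112, -0.3337], [0.4251, -0.3015], [0.6232, -0.3569], [0.6095, -0.3883]] c [ 0.5173 -0.3451  0.028 ] len [0.035 0.206 0.034 0.206] ang [  66.7  -15.6 -113.6  164.6]
rib scene [[0.4605, -0.336], [0.466, -0.3272], [0.5739, -0.3495], [0.5685, -0.364]] c [ 0.5172 -0.3442  0.078 ] len [0.01  0.11  0.015 0.112] ang [  58.   -11.7 -110.6  165.4]
frame top [[0.6729, 0.208], [0.651, 0.1139], [0.4114, 0.1681], [0.4249, 0.2646]] c [0.5401 0.1886 0.03  ] len [0.097 0.246 0.097 0.254] ang [-103.1  167.3   82.1  -12.9]
frame scene [[0.4116, 0.1716], [0.4335, 0.2643], [0.683, 0.2078], [0.6614, 0.1171]] c [0.5474 0.1902 0.03  ] len [0.095 0.256 0.093 0.256] ang [  76.7  -12.7 -103.4  167.7]
```

View pics/crop4.png

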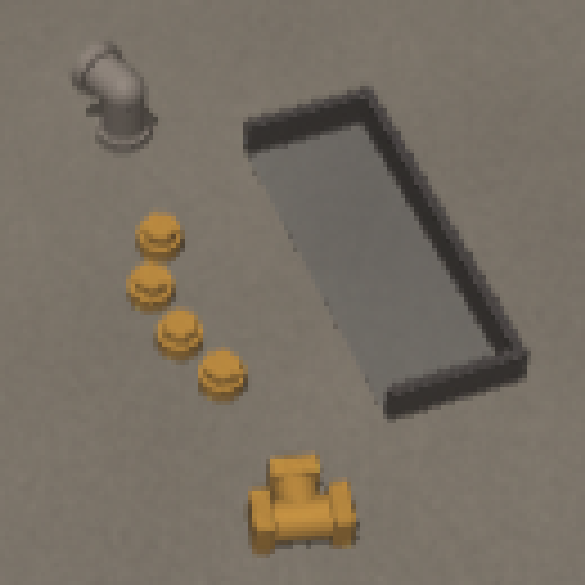

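Box sizes match: bar 203×~38, mat 256×117, frame 255×96. Next I'll check the bottle and elbow clearances, because the gripper body overhangs the back wall at full depth.

Run:
```python
from h import *
F=np.array([.533,.142]);a=np.radians(77.3);ex=np.array([np.cos(a),np.sin(a)]);ey=np.array([-ex[1],ex[0]])
fr=lambda p:((np.array(p[:2])-F)@ex, (np.array(p[:2])-F)@ey)
for n in("top","scene"):
    I=cv2.imread(f"pics/{n}0.png");h=cv2.cvtColor(I,cv2.COLOR_BGR2HSV)
    m=cv2.inRange(h,(50,120,60),(75,255,255));
    k,l,st,ce=cv2.connectedComponentsWithStats(m);i=1+st[1:,4].argmax()
    p=ray(n,*ce[i],.185);print(n,"bottle cap",st[i],p.round(3),np.round(fr(p),3))
I=cv2.imread("pics/scene0.png")
# base point estimates
p=ray("scene",235+125/4.5,125+133/4.5,0.01);print("elbow foot",p,np.round(fr(p),3))
p=ray("scene",612/1.5625,270/1.5625,0.0);print("bottle base",p,np.round(fr(p),3))
for c in [(.5724,.0424),(.529,.037),(.4843,.0425),(.4496,.071)]:print(np.round(fr(c),3))
for q in [(160,233),(151,283),(179,330),(222,372)]:
    p=ray("scene",235+q[0]/4.5-.5,125+q[1]/4.5-.5,.016);print(p.round(4),np.round(fr(p),4))
```

```text
top bottle cap [135 145   8   8  48] [0.631 0.397 0.185] [ 0.271 -0.039]
scene bottle cap [397 129  10   9  81] [0.634 0.399 0.185] [ 0.273 -0.042]
elbow foot [0.35919968 0.10421611 0.01      ] [-0.075  0.161]
bottle base [0.63466135 0.41311895 0.        ] [ 0.287 -0.04 ]
[-0.089 -0.06 ]
[-0.103 -0.019]
[-0.108  0.026]
[-0.088  0.066]
[0.4532 0.0722 0.016 ] [-0.0857  0.0625]
[0.4871 0.0432 0.016 ] [-0.1065  0.023 ]
[0.5309 0.0376 0.016 ] [-0.1024 -0.0209]
[0.5751 0.0427 0.016 ] [-0.0876 -0.0629]
```

Request:
servo_tool --deltas '[{"claw": 100,"xyz": [0,0,0],"twist": 0}]' --newtons 40

```text
t: 0.2
eef_pos: [0.2329, 0.4704, 0.2384]
tcp_rot: [[-0.896, 0.444, -0.0], [0.444, 0.896, -0.001], [0.0, -0.001, -1.0]]
contact_force: [0.2, 0.7, 0.0]
finger_gap: 0.995
```

Request:
servo_tool --deltas '[{"claw": 100,"xyz": [0,0,0],"twist": -0.102},{"claw": 100,"xyz": [0,0,0],"twist": -0.102},{"claw": 100,"xyz": [-0.012,-0.018,0],"twist": 0},{"claw": 100,"xyz": [-0.024,-0.036,0],"twist": 0},{"claw": 100,"xyz": [-0.024,-0.036,0],"twist": 0},{"claw": 100,"xyz": [-0.024,-0.036,0],"twist": 0},{"claw": 100,"xyz": [-0.024,-0.036,0],"twist": 0},{"claw": 100,"xyz": [-0.024,-0.036,0],"twist": 0},{"claw": 100,"xyz": [-0.024,-0.036,0],"twist": 0},{"claw": 100,"xyz": [-0.024,-0.036,0],"twist": 0},{"claw": 100,"xyz": [-0.024,-0.036,0],"twist": 0},{"claw": 100,"xyz": [-0.024,-0.036,0],"twist": 0},{"claw": 100,"xyz": [-0.024,-0.036,0],"twist": 0},{"claw": 100,"xyz": [-0.024,-0.036,0],"twist": 0},{"claw": 100,"xyz": [-0.024,-0.036,0],"twist": 0},{"claw": 100,"xyz": [-0.024,-0.036,0],"twist": 0},{"claw": 100,"xyz": [-0.024,-0.036,0],"twist": 0},{"claw": 100,"xyz": [-0.024,-0.036,0],"twist": 0},{"claw": 100,"xyz": [-0.024,-0.036,0.02],"twist": 0},{"claw": 100,"xyz": [-0.024,-0.036,0.02],"twist": 0}]'

```text
t: 2.2
eef_pos: [0.4803, -0.2472, 0.1983]
tcp_rot: [[-0.967, 0.253, 0.001], [0.253, 0.967, -0.001], [-0.001, -0.0, -1.0]]
contact_force: [0.2, -0.0, 0.8]
finger_gap: 1.002
```

Request:
servo_tool --deltas '[{"claw": 100,"xyz": [-0.024,-0.036,0.02],"twist": 0},{"claw": 100,"xyz": [-0.024,-0.036,0.02],"twist": 0},{"claw": 100,"xyz": [-0.012,-0.018,0.02],"twist": 0},{"claw": 100,"xyz": [0,0,0],"twist": 0},{"claw": 100,"xyz": [0,0,0],"twist": 0}]'

```text
t: 2.7
eef_pos: [0.515, -0.3472, 0.1384]
tcp_rot: [[-0.967, 0.253, -0.001], [0.253, 0.967, 0.001], [0.001, 0.001, -1.0]]
contact_force: [0.2, -0.0, 0.2]
finger_gap: 0.999
```

Request:
servo_tool --deltas '[{"claw": 100,"xyz": [0,0,0.025],"twist": 0},{"claw": 100,"xyz": [0,0,0.025],"twist": 0},{"claw": 100,"xyz": [0,0,0.02],"twist": 0},{"claw": 60,"xyz": [0,0,0.015],"twist": 0},{"claw": 40,"xyz": [0,0,0.009],"twist": 0},{"claw": 40,"xyz": [0,0,0],"twist": 0},{"claw": 40,"xyz": [0,0,0],"twist": 0}]'

```text
t: 3.4
eef_pos: [0.5156, -0.3477, 0.0458]
tcp_rot: [[-0.968, 0.253, 0.001], [0.253, 0.968, -0.001], [-0.001, -0.001, -1.0]]
contact_force: [-0.4, -0.3, -0.8]
finger_gap: 0.659
```

Run:
```python
from h import *
for n,s in (("top",(130,270,300,440)),("scene",(190,320,95,235))):
    im=snapshot(n);cv2.imwrite(f"pics/{n}1.png",cv2.resize(im[s[0]:s[1],s[2]:s[3]],None,fx=4.2,fy=4.2,interpolation=cv2.INTER_NEAREST))
```

```text
(no output)
```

View pics/scene1.png

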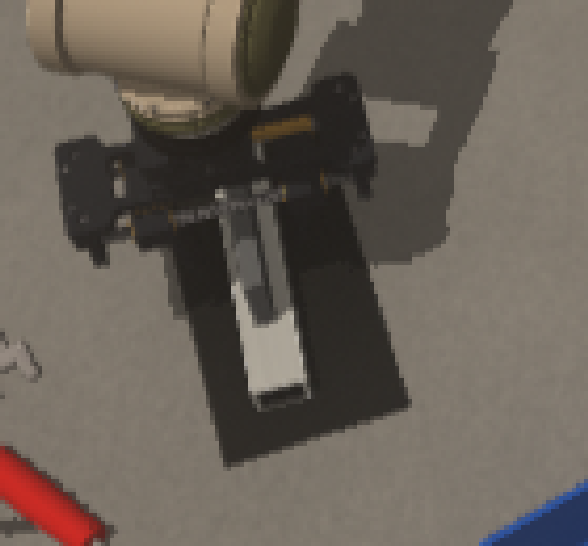

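The fingers straddle the rib (crop around (255,220)), so I'll close.

Request:
servo_tool --deltas '[{"claw": 20,"xyz": [0,0,0],"twist": 0},{"claw": 20,"xyz": [0,0,0],"twist": 0},{"claw": 10,"xyz": [0,0,0],"twist": 0},{"claw": 0,"xyz": [0,0,0],"twist": 0},{"claw": 0,"xyz": [0,0,0],"twist": 0},{"claw": 0,"xyz": [0,0,0],"twist": 0},{"claw": 0,"xyz": [0,0,0],"twist": 0},{"claw": 0,"xyz": [0,0,0],"twist": 0}]'

```text
t: 4.3
eef_pos: [0.5151, -0.3474, 0.0445]
tcp_rot: [[-0.967, 0.253, -0.0], [0.253, 0.967, 0.0], [0.0, 0.0, -1.0]]
contact_force: [-0.2, 0.3, -2.8]
finger_gap: 0.155
```

Request:
servo_tool --deltas '[{"claw": 0,"xyz": [0,0,-0.01],"twist": 0},{"claw": 0,"xyz": [0,0,-0.02],"twist": 0},{"claw": 0,"xyz": [0,0,-0.025],"twist": 0},{"claw": 0,"xyz": [0,0,-0.02],"twist": -0.017},{"claw": 0,"xyz": [0,0,-0.005],"twist": -0.017},{"claw": 0,"xyz": [0.005,0.015,0],"twist": 0},{"claw": 0,"xyz": [0.009,0.03,0],"twist": 0},{"claw": 0,"xyz": [0.009,0.03,0],"twist": 0},{"claw": 0,"xyz": [0.009,0.03,0],"twist": 0},{"claw": 0,"xyz": [0.009,0.03,0],"twist": 0},{"claw": 0,"xyz": [0.009,0.03,0],"twist": 0},{"claw": 0,"xyz": [0.009,0.03,0],"twist": 0},{"claw": 0,"xyz": [0.009,0.03,0],"twist": 0},{"claw": 0,"xyz": [0.009,0.03,0],"twist": 0},{"claw": 0,"xyz": [0.009,0.03,0],"twist": 0},{"claw": 0,"xyz": [0.007,0.02,0],"twist": 0},{"claw": 0,"xyz": [0,0.011,0],"twist": 0},{"claw": 0,"xyz": [0,0,0],"twist": 0}]'

```text
t: 6.1
eef_pos: [0.4942, -0.0182, 0.1246]
tcp_rot: [[-0.976, 0.218, -0.0], [0.218, 0.976, -0.0], [0.0, -0.0, -1.0]]
contact_force: [0.7, -0.6, -2.8]
finger_gap: 0.156
```

Run:
```python
from h import *
im=snapshot("scene");cv2.imwrite("pics/scene2.png",cv2.resize(im[110:270,170:370],None,fx=3.7,fy=3.7,interpolation=cv2.INTER_NEAREST))
im=snapshot("top");cv2.imwrite("pics/top2.png",cv2.resize(im[110:270,170:370],None,fx=3.7,fy=3.7,interpolation=cv2.INTER_NEAREST))
s=status.sense();print(s["eef_pos"],s["finger_gap"])
```

```text
[ 0.49422286 -0.01952386  0.12458215] 0.15473732397792764
```

View pics/scene2.png

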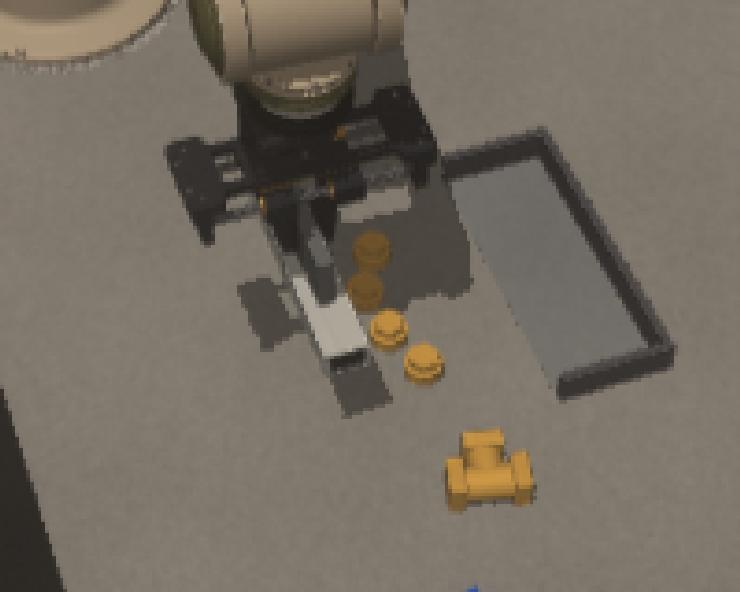

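View pics/top2.png

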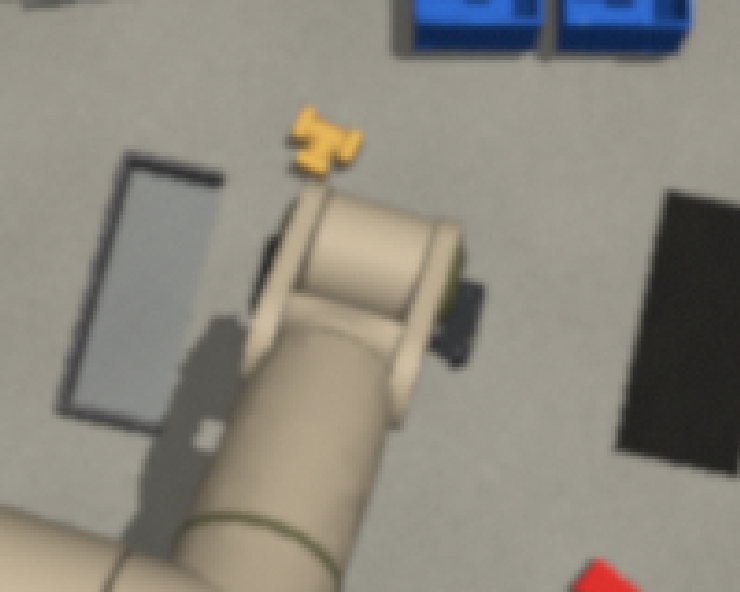

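Run:
```python
from h import *
for q in [(328,357),(367,347)]: print(ray("scene",170+q[0]/3.7-.5,110+q[1]/3.7-.5,.108).round(4))
c=np.array([.494,-.0185]);u=np.array([.9755,-.2198]);v=np.array([.2198,.9755])
print(c+.1*u-.018*v,c+.1*u+.018*v)
```

```text
[ 0.5884 -0.0543  0.108 ]
[ 0.596  -0.0248  0.108 ]
[ 0.5875936 -0.058039 ] [ 0.5955064 -0.022921 ]
```

Request:
servo_tool --deltas '[{"claw": 0,"xyz": [0,0,0.015],"twist": 0},{"claw": 0,"xyz": [0,0,0.02],"twist": 0},{"claw": 0,"xyz": [0,0,0.02],"twist": 0},{"claw": 0,"xyz": [0,0,0.015],"twist": 0},{"claw": 0,"xyz": [0,0,0.007],"twist": 0},{"claw": 0,"xyz": [0,0,0.0045],"twist": 0},{"claw": 0,"xyz": [0,0,0],"twist": 0},{"claw": 0,"xyz": [0,0.004,0],"twist": 0},{"claw": 0,"xyz": [0,0.006,0],"twist": 0},{"claw": 0,"xyz": [0,0.006,0],"twist": 0},{"claw": 0,"xyz": [0,0.006,0],"twist": 0},{"claw": 0,"xyz": [0,0.006,0],"twist": 0},{"claw": 0,"xyz": [0,0.006,0],"twist": 0},{"claw": 0,"xyz": [0,0.006,0],"twist": 0},{"claw": 0,"xyz": [0,0.006,0],"twist": 0},{"claw": 0,"xyz": [0,0.006,0],"twist": 0},{"claw": 0,"xyz": [0,0.006,0],"twist": 0},{"claw": 0,"xyz": [0,0.006,0],"twist": 0},{"claw": 0,"xyz": [0,0.003,0],"twist": 0},{"claw": 0,"xyz": [0,0,0],"twist": 0}]'

```text
t: 8.2
eef_pos: [0.5087, 0.047, 0.0431]
tcp_rot: [[-0.976, 0.22, -0.0], [0.22, 0.976, 0.0], [0.0, 0.0, -1.0]]
contact_force: [-0.2, 1.1, -2.2]
finger_gap: 0.156
```

Run:
```python
from h import *
im=snapshot("scene");cv2.imwrite("pics/scene3.png",cv2.resize(im[110:270,170:370],None,fx=3.7,fy=3.7,interpolation=cv2.INTER_NEAREST))
s=status.sense();print(s["eef_pos"],s["finger_gap"])
```

```text
[0.50867249 0.04679158 0.04314516] 0.1528710924901871
```

View pics/scene3.png

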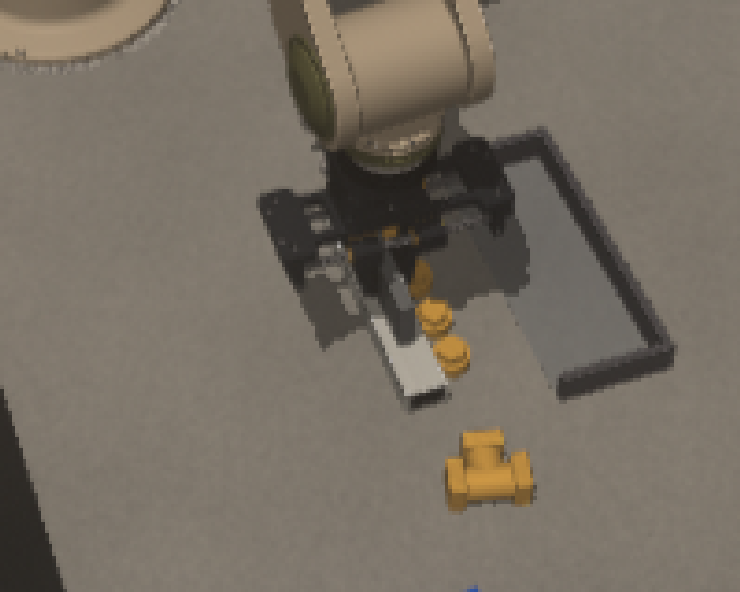

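Caps at crop (420,280), (434,316) and (452,355) sit in a row against the bar, with the fourth hidden behind the gripper. The bar lines up with the mouth, so I'll push in.

Request:
servo_tool --deltas '[{"claw": 0,"xyz": [0,0.004,0],"twist": 0},{"claw": 0,"xyz": [0,0.007,0],"twist": 0},{"claw": 0,"xyz": [0,0.007,0],"twist": 0},{"claw": 0,"xyz": [0,0.007,0],"twist": 0},{"claw": 0,"xyz": [0,0.007,0],"twist": 0},{"claw": 0,"xyz": [0,0.007,0],"twist": 0},{"claw": 0,"xyz": [0,0.007,0],"twist": 0},{"claw": 0,"xyz": [0,0.007,0],"twist": 0},{"claw": 0,"xyz": [0,0.007,0],"twist": 0},{"claw": 0,"xyz": [0,0.007,0],"twist": 0},{"claw": 0,"xyz": [0,0.007,0],"twist": 0},{"claw": 0,"xyz": [0,0.007,0],"twist": 0},{"claw": 0,"xyz": [0,0.007,0],"twist": 0},{"claw": 0,"xyz": [0,0.007,0],"twist": 0},{"claw": 0,"xyz": [0,0.007,0],"twist": 0},{"claw": 0,"xyz": [0,0.007,0],"twist": 0},{"claw": 0,"xyz": [0,0.006,0],"twist": 0},{"claw": 0,"xyz": [0,0.005,0],"twist": 0},{"claw": 0,"xyz": [0,0.003,0],"twist": 0},{"claw": 0,"xyz": [0,0,0],"twist": 0}]'

```text
t: 10.25
eef_pos: [0.5359, 0.1669, 0.0433]
tcp_rot: [[-0.976, 0.22, 0.0], [0.22, 0.976, 0.0], [-0.0, 0.0, -1.0]]
contact_force: [-0.1, 0.6, -2.9]
finger_gap: 0.155
```

Run:
```python
from h import *
im=snapshot("scene");cv2.imwrite("pics/scene4.png",cv2.resize(im[110:270,210:370],None,fx=3.7,fy=3.7,interpolation=cv2.INTER_NEAREST))
s=status.sense();print(s["eef_pos"],s["contact_force"],s["wrist_torque"])
```

```text
[0.53586795 0.16670092 0.04327028] [-0.69865504 -1.00505725 -2.88385402] [ 0.00951486 -0.00456409  0.03277519]
```

View pics/scene4.png

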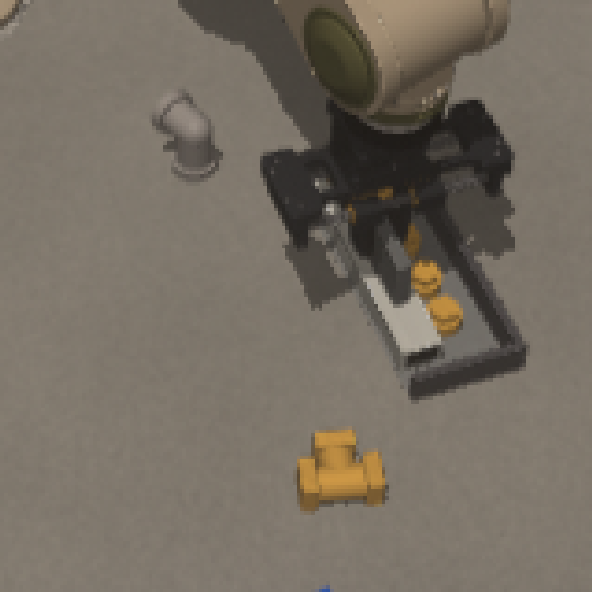

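Request:
servo_tool --deltas '[{"claw": 0,"xyz": [0,0.002,0],"twist": 0},{"claw": 0,"xyz": [0,0.003,0],"twist": 0},{"claw": 0,"xyz": [0,0.003,0],"twist": 0},{"claw": 0,"xyz": [0,0.002,0],"twist": 0},{"claw": 0,"xyz": [0,0.001,0],"twist": 0},{"claw": 0,"xyz": [0,0,0],"twist": 0}]'

```text
t: 10.9
eef_pos: [0.5383, 0.1775, 0.0432]
tcp_rot: [[-0.976, 0.22, 0.0], [0.22, 0.976, 0.0], [-0.0, 0.0, -1.0]]
contact_force: [-0.1, -0.5, -3.5]
finger_gap: 0.157
```

Request:
servo_tool --deltas '[{"claw": 0,"xyz": [0,0.001,0],"twist": 0},{"claw": 0,"xyz": [0,0.001,0],"twist": 0},{"claw": 0,"xyz": [0,0,0],"twist": 0}]'

```text
t: 11.2
eef_pos: [0.5387, 0.1793, 0.0432]
tcp_rot: [[-0.975, 0.22, 0.0], [0.22, 0.975, 0.0], [-0.0, 0.0, -1.0]]
contact_force: [0.3, -0.2, -3.0]
finger_gap: 0.157
```

Request:
servo_tool --deltas '[{"claw": 0,"xyz": [0,0.001,0],"twist": 0},{"claw": 0,"xyz": [0,0.0005,0],"twist": 0},{"claw": 0,"xyz": [0,0,0],"twist": 0}]'

```text
t: 11.5
eef_pos: [0.539, 0.1807, 0.0432]
tcp_rot: [[-0.976, 0.22, -0.0], [0.22, 0.976, 0.0], [0.0, 0.0, -1.0]]
contact_force: [-0.2, -0.9, -3.4]
finger_gap: 0.159
```

Run:
```python
from h import *
im=snapshot("scene");cv2.imwrite("pics/scene5.png",cv2.resize(im[150:220,290:370],None,fx=8,fy=8,interpolation=cv2.INTER_NEAREST))
s=status.sense();print(s["eef_pos"],s["contact_force"],s["wrist_torque"])
```

```text
[0.53899501 0.18071443 0.04321048] [ 0.72542506 -0.92510877 -2.68745132] [-0.09816325  0.06746196 -0.05013219]
```

View pics/scene5.png

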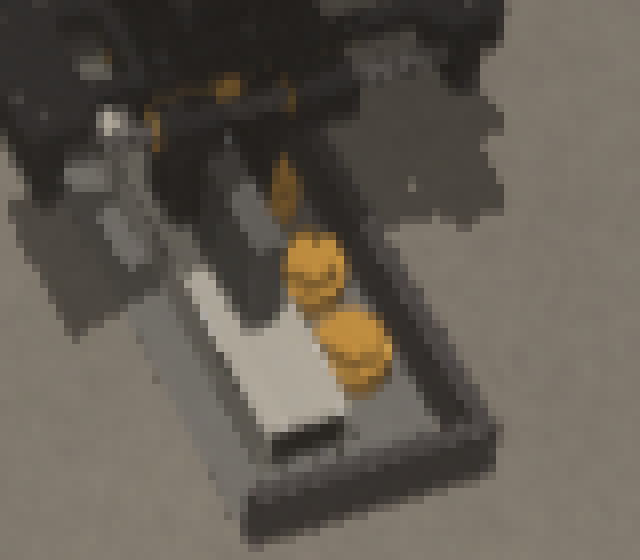

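Request:
servo_tool --deltas '[{"claw": 0,"xyz": [0,0.001,0],"twist": 0},{"claw": 0,"xyz": [0,0.001,0],"twist": 0},{"claw": 0,"xyz": [0,0,0],"twist": 0}]'

```text
t: 11.85
eef_pos: [0.5394, 0.1828, 0.0432]
tcp_rot: [[-0.976, 0.22, -0.0], [0.22, 0.976, 0.0], [0.0, 0.0, -1.0]]
contact_force: [-0.6, -0.4, -2.3]
finger_gap: 0.153
```

Request:
servo_tool --deltas '[{"claw": 0,"xyz": [0,0.001,0],"twist": 0},{"claw": 0,"xyz": [0,0,0],"twist": 0}]'

```text
t: 12.05
eef_pos: [0.5397, 0.1837, 0.0432]
tcp_rot: [[-0.976, 0.22, 0.0], [0.22, 0.976, 0.0], [-0.0, 0.0, -1.0]]
contact_force: [0.1, -0.9, -3.8]
finger_gap: 0.158
```

Request:
servo_tool --deltas '[{"claw": 0,"xyz": [0,0.001,0],"twist": 0},{"claw": 0,"xyz": [0,0,0],"twist": 0}]'

```text
t: 12.25
eef_pos: [0.5399, 0.1844, 0.0432]
tcp_rot: [[-0.976, 0.22, -0.0], [0.22, 0.976, -0.0], [-0.0, -0.0, -1.0]]
contact_force: [-0.3, -3.0, -3.0]
finger_gap: 0.157
```

Request:
servo_tool --deltas '[{"claw": 0,"xyz": [0,0.001,0],"twist": 0},{"claw": 0,"xyz": [0,0,0],"twist": 0}]'

```text
t: 12.45
eef_pos: [0.5401, 0.185, 0.0433]
tcp_rot: [[-0.976, 0.219, -0.0], [0.219, 0.976, -0.001], [-0.0, -0.001, -1.0]]
contact_force: [-0.7, -5.7, -1.4]
finger_gap: 0.156
```

Run:
```python
from h import *
im=snapshot("scene");cv2.imwrite("pics/scene6.png",cv2.resize(im[150:220,290:370],None,fx=8,fy=8,interpolation=cv2.INTER_NEAREST))
s=status.sense();print(s["eef_pos"],s["contact_force"],s["wrist_torque"])
```

```text
[0.54010042 0.18500409 0.04327413] [-0.62252156 -5.49422929 -1.75737791] [-1.08289059  0.15440899  0.2676798 ]
```

View pics/scene6.png

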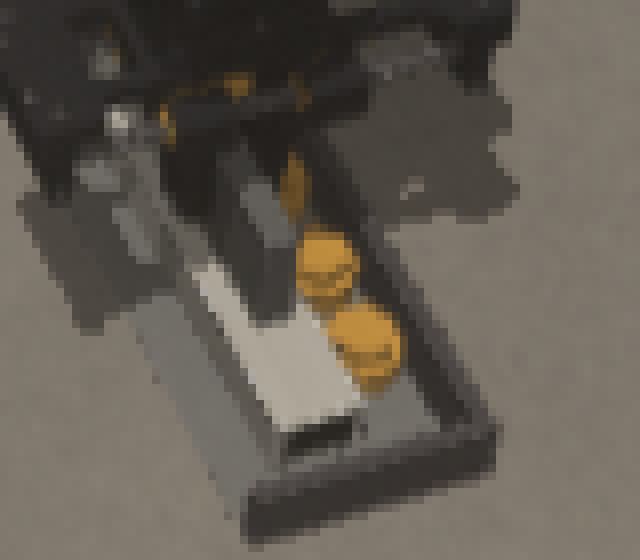

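Contact force rises to about 6 N, so the row is up against the back wall. One more small press, then I'll back off and lift.

Request:
servo_tool --deltas '[{"claw": 0,"xyz": [0,0.001,0],"twist": 0},{"claw": 0,"xyz": [0,0,0],"twist": 0},{"claw": 0,"xyz": [0,0,0],"twist": 0},{"claw": 0,"xyz": [0,-0.002,0],"twist": 0},{"claw": 0,"xyz": [0,-0.004,0],"twist": 0},{"claw": 0,"xyz": [0,-0.006,0],"twist": 0},{"claw": 0,"xyz": [0,-0.01,0],"twist": 0},{"claw": 0,"xyz": [0,-0.01,0],"twist": 0},{"claw": 0,"xyz": [0,0,-0.01],"twist": 0},{"claw": 0,"xyz": [0,0,-0.02],"twist": 0},{"claw": 0,"xyz": [0,0,-0.025],"twist": 0},{"claw": 0,"xyz": [0,0,-0.02],"twist": 0},{"claw": 0,"xyz": [0,0,-0.005],"twist": 0}]'

```text
t: 13.8
eef_pos: [0.5343, 0.1554, 0.126]
tcp_rot: [[-0.975, 0.22, 0.005], [0.22, 0.975, 0.001], [-0.004, 0.002, -1.0]]
contact_force: [1.2, 0.8, -3.0]
finger_gap: 0.163
```

Request:
servo_tool --deltas '[{"claw": 0,"xyz": [-0.002,-0.011,0],"twist": 0},{"claw": 0,"xyz": [-0.004,-0.022,0],"twist": 0},{"claw": 0,"xyz": [-0.006,-0.032,0],"twist": 0},{"claw": 0,"xyz": [-0.006,-0.032,0],"twist": 0},{"claw": 0,"xyz": [-0.006,-0.032,0],"twist": 0},{"claw": 0,"xyz": [-0.006,-0.032,0],"twist": 0},{"claw": 0,"xyz": [-0.006,-0.032,0],"twist": 0},{"claw": 0,"xyz": [-0.006,-0.032,0],"twist": 0},{"claw": 0,"xyz": [-0.006,-0.032,0],"twist": 0},{"claw": 0,"xyz": [-0.006,-0.032,0],"twist": 0},{"claw": 0,"xyz": [-0.006,-0.032,0],"twist": 0},{"claw": 0,"xyz": [-0.006,-0.032,0],"twist": 0},{"claw": 0,"xyz": [-0.006,-0.032,0],"twist": 0},{"claw": 0,"xyz": [-0.006,-0.032,0],"twist": 0},{"claw": 0,"xyz": [-0.006,-0.032,0],"twist": 0},{"claw": 0,"xyz": [-0.004,-0.022,0],"twist": 0},{"claw": 0,"xyz": [-0.002,-0.011,0],"twist": 0},{"claw": 0,"xyz": [0,0,0],"twist": 0}]'

```text
t: 15.6
eef_pos: [0.5142, -0.3356, 0.1221]
tcp_rot: [[-0.975, 0.222, -0.001], [0.222, 0.975, 0.001], [0.001, 0.001, -1.0]]
contact_force: [-0.3, 0.1, -2.7]
finger_gap: 0.153
```

Run:
```python
from h import *
im=snapshot("top");cv2.imwrite("pics/top7.png",cv2.resize(im[130:260,170:400],None,fx=3.4,fy=3.4,interpolation=cv2.INTER_NEAREST))
F=np.array([.533,.142]);a=np.radians(77.3);ex=np.array([np.cos(a),np.sin(a)]);ey=np.array([-ex[1],ex[0]])
m2=snapshot("scene");cv2.imwrite("pics/scene7.png",cv2.resize(m2[140:230,280:370],None,fx=6,fy=6,interpolation=cv2.INTER_NEAREST))
for n,I in (("top",im),("scene",m2)):
    m=cv2.inRange(cv2.cvtColor(I,cv2.COLOR_BGR2HSV),(12,120,90),(35,255,255))
    k,l,st,ce=cv2.connectedComponentsWithStats(m)
    for i in range(1,k):
        if 30<st[i,4]<600:
            p=ray(n,*ce[i],.014);d=p[:2]-F;print(n,st[i,4],p.round(3),round(d@ex,4),round(d@ey,4))
print(status.sense()["eef_pos"])
```

```text
top 201 [0.688 0.024 0.014] -0.0811 -0.177
top 60 [0.608 0.204 0.014] 0.0773 -0.0591
top 62 [0.567 0.213 0.014] 0.0768 -0.0179
top 62 [0.524 0.222 0.014] 0.0763 0.0259
top 59 [0.485 0.23  0.014] 0.0758 0.0659
scene 174 [0.51  0.226 0.014] 0.0764 0.0413
scene 185 [0.592 0.208 0.014] 0.0772 -0.0433
scene 361 [0.687 0.027 0.014] -0.078 -0.1752
[ 0.5147892 -0.333814   0.1226157]
```

View pics/top7.png

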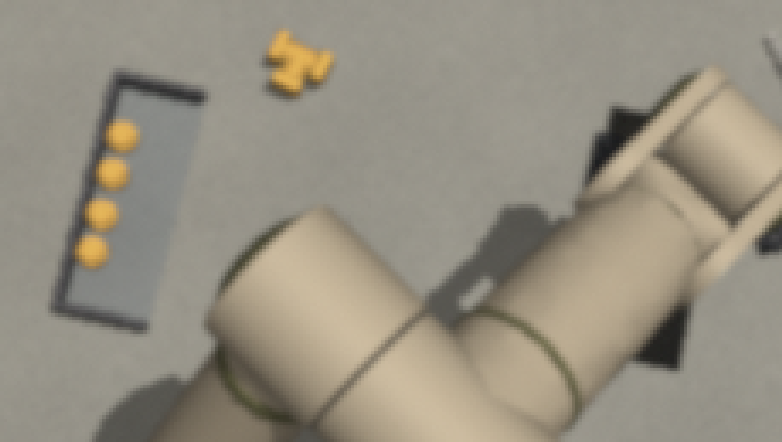

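View pics/scene7.png

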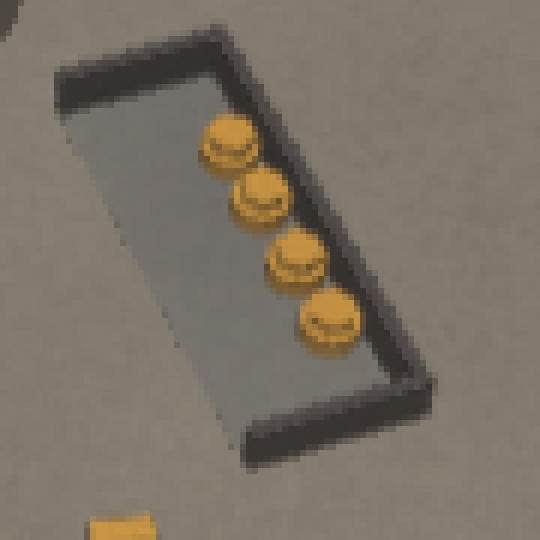

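All four caps stand upright in a straight row against the back wall: scene crop (230,145) to (330,320), top crop (122,135) to (92,250). Both views agree at x≈0.076. Now I'll lower the bar onto the mat.

Request:
servo_tool --deltas '[{"claw": 0,"xyz": [0,-0.003,0.015],"twist": -0.015},{"claw": 0,"xyz": [0,0,0.02],"twist": 0},{"claw": 0,"xyz": [0,0,0.02],"twist": 0},{"claw": 0,"xyz": [0,0,0.012],"twist": 0},{"claw": 0,"xyz": [0,0,0.005],"twist": 0},{"claw": 0,"xyz": [0,0,0.003],"twist": 0},{"claw": 0,"xyz": [0,0,0.001],"twist": 0},{"claw": 0,"xyz": [0,0,0],"twist": 0},{"claw": 0,"xyz": [0,0,0],"twist": 0}]'

```text
t: 16.6
eef_pos: [0.5146, -0.3378, 0.0478]
tcp_rot: [[-0.979, 0.205, 0.001], [0.205, 0.979, -0.001], [-0.001, -0.001, -1.0]]
contact_force: [0.7, 0.6, -4.3]
finger_gap: 0.156
```

Request:
servo_tool --deltas '[{"claw": 0,"xyz": [0,0,0.001],"twist": 0},{"claw": 0,"xyz": [0,0,0.001],"twist": 0},{"claw": 0,"xyz": [0,0,0.001],"twist": 0},{"claw": 0,"xyz": [0,0,0],"twist": 0},{"claw": 0,"xyz": [0,0,0],"twist": 0}]'

```text
t: 17.1
eef_pos: [0.5144, -0.3376, 0.0445]
tcp_rot: [[-0.979, 0.205, 0.0], [0.205, 0.979, -0.0], [-0.0, -0.0, -1.0]]
contact_force: [-0.4, 0.8, 0.9]
finger_gap: 0.159
```

Run:
```python
from h import *
m2=snapshot("scene");cv2.imwrite("pics/scene8.png",cv2.resize(m2[190:320,95:235],None,fx=4.2,fy=4.2,interpolation=cv2.INTER_NEAREST))
s=status.sense();print(s["eef_pos"],s["contact_force"])
```

```text
[ 0.51440251 -0.3376227   0.044445  ] [-1.56549366  2.81677323  2.26731381]
```

View pics/scene8.png

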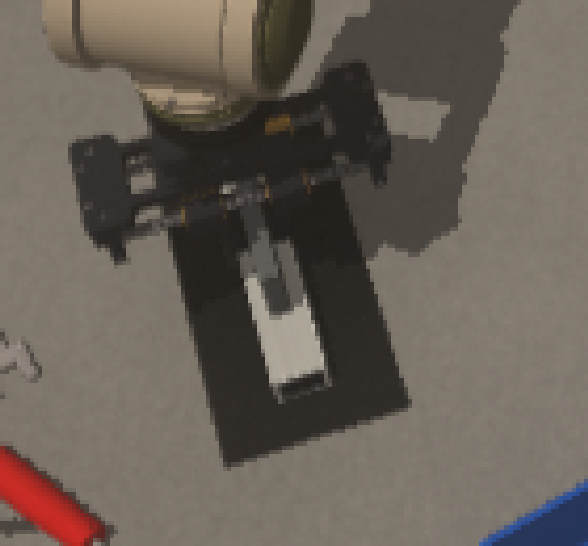

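The weight is now off the wrist (Fz went from -3 to about +1 N) and the bar is centred on the mat. Releasing slowly.

Request:
servo_tool --deltas '[{"claw": 18,"xyz": [0,0,0],"twist": 0},{"claw": 22,"xyz": [0,0,0],"twist": 0},{"claw": 30,"xyz": [0,0,0],"twist": 0},{"claw": 45,"xyz": [0,0,0],"twist": 0},{"claw": 60,"xyz": [0,0,0],"twist": 0},{"claw": 60,"xyz": [0,0,0],"twist": 0},{"claw": 60,"xyz": [0,0,0],"twist": 0}]'

```text
t: 17.85
eef_pos: [0.5144, -0.3376, 0.0442]
tcp_rot: [[-0.979, 0.205, -0.0], [0.205, 0.979, -0.0], [0.0, -0.0, -1.0]]
contact_force: [0.4, 0.8, -0.3]
finger_gap: 0.597
```

Request:
servo_tool --deltas '[{"claw": 60,"xyz": [0,0,-0.01],"twist": 0},{"claw": 60,"xyz": [0,0,-0.02],"twist": 0},{"claw": 60,"xyz": [0,0,-0.03],"twist": 0},{"claw": 60,"xyz": [0,0,-0.04],"twist": 0},{"claw": 60,"xyz": [0,0,-0.04],"twist": 0},{"claw": 60,"xyz": [0.03,0.03,-0.03],"twist": 0},{"claw": 60,"xyz": [0.03,0.035,0],"twist": 0},{"claw": 60,"xyz": [0.03,0.035,0],"twist": 0},{"claw": 60,"xyz": [0.03,0.035,0],"twist": 0},{"claw": 60,"xyz": [0.03,0.035,0],"twist": 0},{"claw": 60,"xyz": [0,0.045,0],"twist": 0},{"claw": 60,"xyz": [0,0.045,0],"twist": 0},{"claw": 60,"xyz": [0,0.045,0],"twist": 0},{"claw": 60,"xyz": [0,0.03,0],"twist": 0},{"claw": 60,"xyz": [0,0,0],"twist": 0},{"claw": 60,"xyz": [0,0,0],"twist": 0}]'

```text
t: 19.45
eef_pos: [0.4372, 0.0198, 0.2136]
tcp_rot: [[-0.979, 0.204, 0.001], [0.204, 0.979, -0.0], [-0.001, -0.0, -1.0]]
contact_force: [-0.7, 0.4, -0.4]
finger_gap: 0.598
```

Run:
```python
from h import *
im=snapshot("top");cv2.imwrite("pics/top9.png",cv2.resize(im,(800,600),interpolation=cv2.INTER_CUBIC))
cv2.imwrite("pics/top9c.png",cv2.resize(im[150:250,320:420],(500,500),interpolation=cv2.INTER_NEAREST))
m2=snapshot("scene");cv2.imwrite("pics/scene9.png",cv2.resize(m2,(800,600),interpolation=cv2.INTER_CUBIC))
print(status.sense()["eef_pos"])
```

```text
[0.43717094 0.01885123 0.213375  ]
```

View pics/top9c.png

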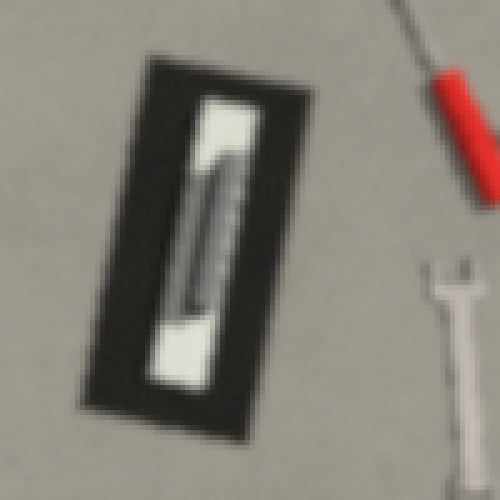

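View pics/scene9.png

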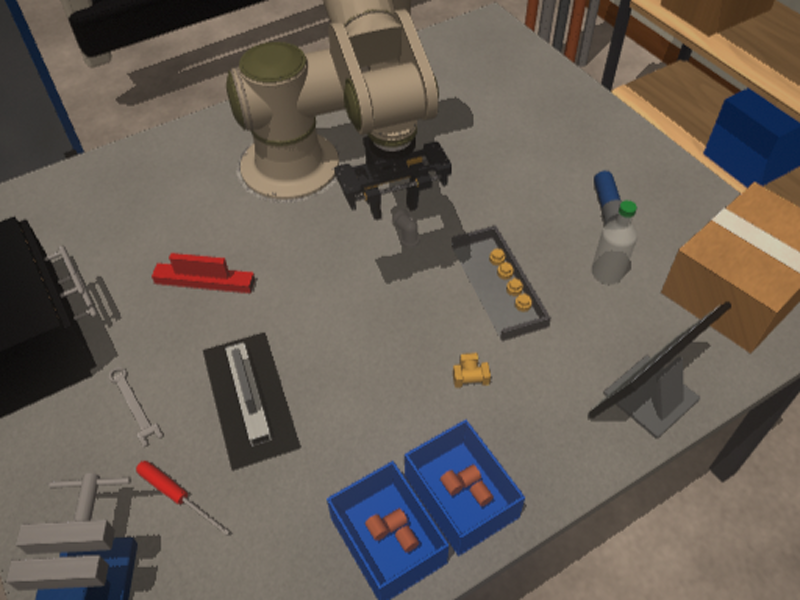

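The bar stands along the middle of the mat: in the top crop its centre is at about (205,243) and the mat's at (197,250), under 10 mm off. The caps are in a row in the frame, the other items have not visibly moved, and the arm is clear.

```bash
python3 -c "
from bench import ticket
print(ticket.sign_off())"
```

```text
the job is handed in; nothing more can be done
None
```

The job is done and handed in at about 19.6 s of the 54 s allowed; sign-off gives no verdict.

**What I did:** I gripped the aluminium straightedge by its rib; the red one is the look-alike. I set it down in front of the frame and swept the four caps against its long side. Then I pushed them through the mouth until the contact force rose to about 6 N at the back wall. I backed off, carried the straightedge back, lowered it until the mat took its weight, and released it.

**Last checks:**
- **Caps:** All four stand upright in one row. I measured them at x ≈ 0.076 m in the frame's coordinates in both views, against the 0.064 m needed. A cap touching the wall should read 0.074 m, so the estimate is about 2 mm off, as expected from the calibration.
- **Straightedge:** It stands lengthwise on the mat, its middle less than about 10 mm from the mat's middle by eye in the top view.
- **Other items:** Nothing has visibly moved, and the gripper is clear of everything at 0.21 m height. The elbow was in the arm's shadow, so I checked it only by eye.
- **Gathering step:** I could not fully confirm this by camera, because the gripper hid the fourth cap. I inferred it from the bar's position, 22 mm past where it should have met the last cap.

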